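# Nest the plant pots on the plaster bat

## Task

Nest the three matching terracotta plant pots (the ones with the thick collar) into one upright stack standing in the middle of the round plaster bat, each pot fully home in the one below, its collar resting on the rim beneath. Set the pots down rather than dropping or toppling them, and leave the cup and the other bowls where they are.

Things in the scene. Friction and masses are not known exactly. Their poses are not given: they have to be found in the camera images.
- bat_centre (a point): centre of the top face of the round plaster bat: a fixed flat pale disc 148 mm across and 15 mm thick on the table, with two fine concentric rings turned in its top; z up
- pot_1: one of three identical round terracotta plant pots, upright, open at the top: 102 mm across, 78 mm high, about 0.25 kg. Its top 26 mm are an upright collar, wall 8 mm thick (outer radius 51, inner 43), which can be pinched from above with one finger inside; below it the body tapers from outer radius 40 to 24 at the foot. Origin: centre of the underside, z up; yaw means nothing
- pot_2: same pot as pot_1. Inside, a ledge at the collar's foot, 58 mm above the underside (20 mm below the rim), narrows the opening to radius 34; fingers inside stay above it. Origin: centre of the underside, z up
- pot_3: same pot as pot_1. A pot set into another hangs by its collar on the other's rim: its origin is then 26 mm higher, its whole collar stays above that rim, and it has 2 to 3 mm of play all round. Origin: centre of the underside, z up
- stoneware_cup: bystander: plain clay-grey cup without a collar, 70 mm across, 75 mm high, standing loose among the pots; origin at the centre of its underside
- bowl_glazed: bystander: round glazed bowl 84 mm across, 56 mm high, loose, on the right of the table; origin at the centre of its underside
- small_bowl: bystander: small pinched clay bowl 62 mm across, 46 mm high, loose, on the left of the table; origin at the centre of its underside

How it is judged:
By the outcome, as a careful person would: the job done as asked, in the order asked, and still so for the second after the job is handed in, with the robot touching nothing.
It also fails if it takes over 72 s, if anything falls off the work surface, if the arm or the gripper's body presses on something with over 40 N, if the wrist force passes 120 N, or if a joint passes its speed limit or range.

## Robot

A 6-joint arm with a two-finger parallel gripper is mounted at the origin on a cart in front of the work surface, level with it; the furniture and walls round the work are solid. World frame = base frame: x ahead of the robot, y to its left, z up, the work surface at z = 0. Lengths are in m, angles in degrees, forces in N, time in s.
With the tool pointing down it reaches from about 0.3 to 0.85 m from the base axis. Payload 5.4 kg.
Tool frame: the origin (TCP) lies between the finger pads; the fingertips stand 25 mm ahead of it and the grasp point (between the pads) lies 6 mm ahead of it (manip.tips_ahead is the distance from the TCP to the fingertips, in m); z points along the fingers, y is the line along which they close (so a half turn about z gives the same grasp; the last joint's range is limited). The gripper opens to 85 mm and grips with 20 to 120 N. Pads are 22 mm wide; open, the fingers measure 114 mm over their backs; the gripper's body (76 mm by 85 mm) begins 54 mm behind the grasp point. The pads swing forward as they close: fully open they stand 13 mm farther back than shut.
Start: joints at [51.962, 9.076, 91.501, -0, 79.423, -12.038], TCP at [0.252, 0.517, 0.22] pointing down, gripper open.
Joint ranges: [-166.64, 166.64], [-54.1, 131.32], [10.49, 154.53], [-73.88, 253.88], [9.74, 151.15], [-171.62, 171.62]. Speed limits (degrees/s): [147.25, 147.25, 180, 180, 180, 180].

## Interface

Orientations are given as [roll, pitch, yaw] about the fixed x, y, z axes, in that order (R = Rz(yaw) Ry(pitch) Rx(roll)).
In Python, from station import manip gives the robot as it stands.
- The arm moves only by the tool drive_effector, called after "Call:" as name([rows], argument=value, ...), one row to a line, values as JSON. Schema: {"type":"object","properties":{"increments":{"type":"array","items":{"type":"object","properties":{"trans":{"type":"array","items":{"type":"number"},"minItems":3,"maxItems":3},"turn_vec":{"type":"array","items":{"type":"number"},"minItems":3,"maxItems":3}},"additionalProperties":false},"minItems":1,"maxItems":20},"jaw":{"type":"number"},"grip_n":{"type":"number"},"only":{"type":"string"},"quiet":{"type":"boolean"},"lines":{"type":"string"}},"required":["increments"],"additionalProperties":false}. increments is a list of rows, 1 to 20 of them, each an object with the fields trans (a list: dx, dy, dz in a scale on which 1.0 is 0.8 m), turn_vec (a list: a rotation vector rx, ry, rz in shares of 90 degrees (1.0 is 90 degrees)); a field left out counts as zero; each row shifts and turns the commanded pose from where the row before left it, along the tool's axes as they then stand; what a row does not reach is not made up. A row lasts 1/12 s, in which the tool goes at most 0.0417 m and 7.16 degrees, less where a joint would pass 70% of its speed; a pose out of reach is approached as far as the arm can. jaw is the finger opening in m, set as the call begins (left out keeps the last). The fingers move at their own pace and stop on an object; grip_n is the grip in N (left out, the last holds). Time passes only in rows, so rows that do not move let the fingers close. The tool returns the time, the measured TCP pose, the force, the opening and the grip force at its end. only (a regular expression) keeps the lines of the reply that match it, lines (a string "A,B") keeps lines A to B, and quiet returns only ok. No shift or turn number may pass 1 either way. Input that does not fit is refused with a message, and nothing moves.
- manip.sense(): the state, without advancing time (a new reading comes with each control period).
- manip.read_camera(name): name is "scene" or "side" or "wrist"; returns a dict with "frame" (420x560x3 uint8, red, green, blue), "fx", "fy", "cx", "cy" (pixels), "world_to_cam" (4x4, takes a point from world to camera coordinates); the wrist camera has in their place "mount" (4x4, takes a point from camera to tool coordinates, whose origin is the TCP and whose axes are the flange's). Camera axes: x right, y down, z forward; pixel columns grow to the right and rows downward; lengths in m; the calibration is good to about 2 mm. A picture is of the moment at which its call begins: read the wrist's pose just before it. There is no depth.
- manip.hand_in(): hands the job in; it is judged then, once.
The state is a dict: "time": time; "q": joint angles; "dq": joint speeds; "effort": joint torques, N m; "tool_pos": TCP position; "ee_rot": TCP orientation; "wrist_force": force on the tool from outside, world axes, zero at the start; "wrist_torque": the same for the moment, N m; "finger_gap": finger opening in m; "grasp_force": force on a finger pad.
Only numpy, scipy, OpenCV 4.12 (cv2) and the standard library are available. Lean on these libraries where they do the work, as an engineer would, in place of code of your own. Each camera call takes 0.05 s, during which the arm holds its last target. There are 200 camera calls.

## Working session

There is one attempt and no reset: what is moved stays moved. The work goes in short steps, Python scripts to look and compute and a tool call to move; the robot and the scene stay as the last step left them, time stands still between calls to the robot, and variables do not carry over. Pictures are saved under pics/ and viewed, at most 10 in all, crops included, and the job is handed in when it is done.

```bash
ls; mkdir -p pics
```

Run:
```python
from station import manip
import cv2,numpy as np
s=manip.sense();print(s['time'],s['tool_pos'],s['ee_rot'],s['finger_gap'],manip.tips_ahead)
ims=[]
for n in("scene","side"):
    c=manip.read_camera(n);cv2.imwrite(f'pics/{n}0.png',c['frame'][:,:,::-1]);print(n,c['fx'],c['cx'],c['cy'],np.round(c['world_to_cam'],4).tolist())
c=manip.read_camera('wrist');print(c['fx'],c['mount'])
```

```text
pics
station.py
0.0 [0.25168957 0.51627524 0.21930897] [-1.79890806e+02 -2.24277064e-02  1.54000919e+02] 0.0856003221175017 0.025
scene 480.80491095500906 277.1593190075034 215.82691010459354 [[0.8525, -0.5227, -0.0061, -0.479], [-0.2787, -0.4447, -0.8512, 0.1902], [0.4422, 0.7273, -0.5248, 1.0543], [0.0, 0.0, 0.0, 1.0]]
side 501.8829282806451 278.0952225752084 212.95713366684973 [[0.8175, -0.5758, 0.0133, -0.4484], [-0.3843, -0.5625, -0.732, 0.2265], [0.429, 0.5933, -0.6812, 1.0694], [0.0, 0.0, 0.0, 1.0]]
311.7003884930764 [[ 1.76115577e-04 -9.60995492e-01 -2.76563976e-01  7.04990400e-02]
 [ 9.99999586e-01 -7.75998723e-05  9.06439934e-04  5.28569374e-04]
 [-8.92546020e-04 -2.76564021e-01  9.60995081e-01 -1.53566917e-01]
 [ 0.00000000e+00  0.00000000e+00  0.00000000e+00  1.00000000e+00]]
```

View pics/scene0.png

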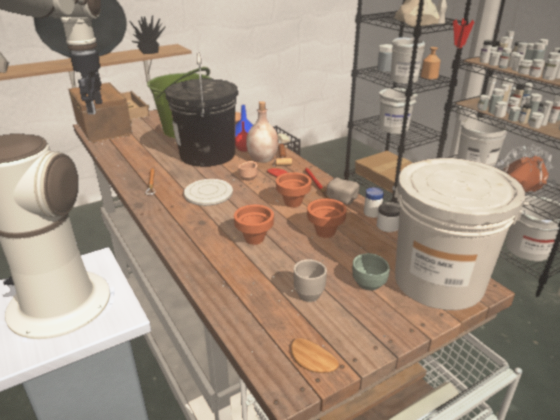

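View pics/side0.png

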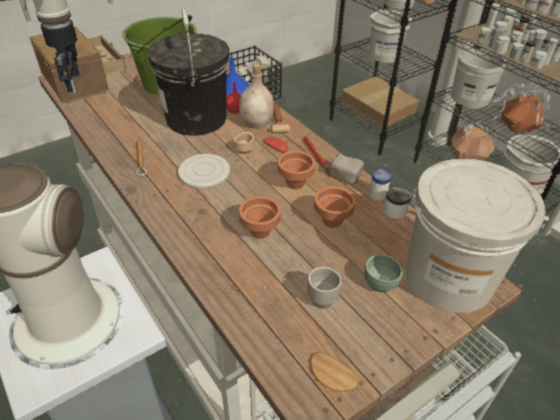

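Scene: the bat is at about (208,191) and the pots at (254,222), (293,188) and (326,216). The cup is at (310,279), the glazed bowl at (370,271) and the small bowl at (248,170). In the side view the bat is at (204,170) and the pots at (259,215), (296,168) and (334,207). Next I'll fit pot silhouettes in both views.

Create h.py:
```python
import cv2,numpy as np
from scipy.optimize import minimize,least_squares
from station import manip
def proj(c,P):
    P=np.atleast_2d(P);W=c['world_to_cam'];q=P@W[:3,:3].T+W[:3,3]
    return np.c_[c['fx']*q[:,0]/q[:,2]+c['cx'],c['fy']*q[:,1]/q[:,2]+c['cy']]
def circ(x,y,z,r,n=48):
    a=np.linspace(0,2*np.pi,n,endpoint=False);return np.c_[x+r*np.cos(a),y+r*np.sin(a),np.full(n,z)]
def ray(c,u,v,z):
    W=c['world_to_cam'];R=W[:3,:3];o=-R.T@W[:3,3];d=R.T@np.array([(u-c['cx'])/c['fx'],(v-c['cy'])/c['fy'],1]);return o+d*(z-o[2])/d[2]
def sil(c,x,y,parts,S=4):
    m=np.zeros((420*S,560*S),np.uint8)
    for (z1,r1,z2,r2) in parts:
        p=proj(c,np.r_[circ(x,y,z1,r1),circ(x,y,z2,r2)])
        cv2.fillConvexPoly(m,cv2.convexHull(((p+.5)*S-.5).round().astype(np.int32)),255)
    return cv2.resize(m,(560,420),interpolation=cv2.INTER_AREA)/255.
POT=[(.078,.051,.052,.051),(.052,.040,0,.024)]
def potmask(c):
    lab=cv2.cvtColor(c['frame'],cv2.COLOR_RGB2LAB).astype(float)
    return lab
```

Run:
```python
from h import *
S=manip.read_camera('scene');D=manip.read_camera('side')
pots=[((254,222),(259,215)),((293,188),(296,168)),((326,216),(334,207))]
masks=[]
for c in(S,D):
    lab=cv2.cvtColor(c['frame'],cv2.COLOR_RGB2LAB).astype(float);a=lab[:,:,1]
    print([a[v,u] for u,v in ([p[0 if c is S else 1] for p in pots])],np.median(a[200:260,200:230]))
    m=(a>153).astype(np.uint8);masks.append(m.astype(float))
    vis=c['frame'][140:260,200:380,::-1].copy();mm=m[140:260,200:380]*255
    cv2.imwrite('pics/m%d.png'%(c is S),np.hstack([cv2.resize(vis,None,fx=2.2,fy=2.2),cv2.cvtColor(cv2.resize(mm,None,fx=2.2,fy=2.2),cv2.COLOR_GRAY2BGR)]))
for ps,pd in pots:
    for cs in([(S,0,ps)],[(D,1,pd)],[(S,0,ps),(D,1,pd)]):
        def f(q):
            e=0
            for c,i,p in cs:
                s=sil(c,q[0],q[1],POT);w=np.s_[max(0,p[1]-45):p[1]+45,p[0]-45:p[0]+45]
                e+=1-(np.minimum(s,masks[i])[w].sum()/np.maximum(s.sum(),1))
            return e/len(cs)
        q0=ray(cs[0][0],*cs[0][2],.05)[:2]
        r=minimize(f,q0,method='Nelder-Mead',options=dict(initial_simplex=[q0,q0+[.015,0],q0+[0,.015]],xatol=2e-4))
        print(np.round(r.x,4),round(r.fun,3))
print('bat',ray(S,208,191,.015),ray(D,204,170,.015))
print('cup',ray(S,310,279,.04),ray(D,324,286,.04),'small',ray(S,248,170,.03))
```

```text
[np.float64(158.0), np.float64(158.0), np.float64(150.0)] 139.0
[np.float64(148.0), np.float64(148.0), np.float64(145.0)] 136.0
[0.4973 0.0072] 0.501
[ 0.487  -0.0041] 1.0
[0.4973 0.0072] 0.751
[0.6966 0.124 ] 0.475
[0.7981 0.1432] 0.879
[0.7116 0.1503] 0.691
[0.6988 0.0059] 0.609
[ 0.6596 -0.0862] 1.0
[0.7001 0.0083] 0.802
bat [0.48026322 0.26656988 0.015     ] [0.48164482 0.27122484 0.015     ]
cup [ 0.48454989 -0.26438389  0.04      ] [ 0.48467984 -0.26342092  0.04      ] small [0.63697949 0.30080656 0.03      ]
```

View pics/m1.png

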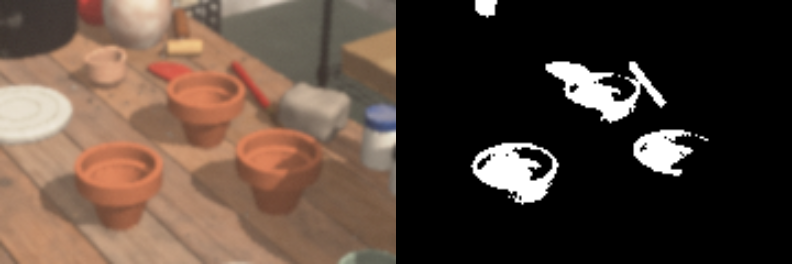

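The mask shows all three pots but the threshold is too tight. I'll use GrabCut seeded by the model instead, and fit an ellipse to the bat.

Add to h.py:
```python
def fitpot(cs,q0,parts=POT,it=2):
    """cs: cameras; GrabCut seeded by the model, then best overlap"""
    q=np.array(q0,float)
    for k in range(it):
        ms=[]
        for c in cs:
            s=(sil(c,*q,parts)>.5).astype(np.uint8);n=9 if k==0 else 6
            K=lambda n:cv2.getStructuringElement(cv2.MORPH_ELLIPSE,(2*n+1,2*n+1))
            g=np.full(s.shape,cv2.GC_BGD,np.uint8);big=cv2.dilate(s,K(n+8));g[cv2.dilate(s,K(n))>0]=cv2.GC_PR_BGD
            g[s>0]=cv2.GC_PR_FGD;g[cv2.erode(s,K(n-2))>0]=cv2.GC_FGD
            x,y,w,h=cv2.boundingRect(big);lab=cv2.cvtColor(c['frame'],cv2.COLOR_RGB2LAB)[y:y+h,x:x+w].copy()
            lab[:,:,0]=lab[:,:,0]//3;gg=g[y:y+h,x:x+w].copy()
            cv2.grabCut(lab,gg,None,np.zeros((1,65)),np.zeros((1,65)),5,cv2.GC_INIT_WITH_MASK)
            m=np.zeros(s.shape);m[y:y+h,x:x+w]=(gg==1)|(gg==3);ms.append(m)
        def f(q):
            return sum(1-np.minimum(a,m).sum()/np.maximum(a,m).sum() for m,a in((m,sil(c,*q,parts)) for c,m in zip(cs,ms)))/len(cs)
        r=minimize(f,q,method='Nelder-Mead',options=dict(initial_simplex=[q,q+[.012,0],q+[0,.012]],xatol=1e-4));q=r.x
    return q,r.fun,ms
```

Run:
```python
from h import *
S=manip.read_camera('scene');D=manip.read_camera('side')
out=[]
for ps,pd in [((254,215),(259,211)),((293,183),(296,163)),((326,210),(334,203))]:
    q0=(ray(S,*ps,.078)[:2]+ray(D,*pd,.078)[:2])/2
    for cs in([S],[D],[S,D]):
        q,e,ms=fitpot(cs,q0);print(np.round(q0,4),np.round(q,4),round(e,3))
    out.append(q)
for c,p in((S,(208,191)),(D,(204,170))):
    g=(c['frame'].min(2)).astype(np.uint8);x,y=p
    _,m=cv2.threshold(g[y-30:y+30,x-40:x+40],0,255,cv2.THRESH_OTSU)
    cn=max(cv2.findContours(m,0,cv2.CHAIN_APPROX_NONE)[0],key=cv2.contourArea)
    t=np.zeros((420,560));mm=np.zeros((60,80),np.uint8);cv2.drawContours(mm,[cn],-1,1,-1);t[y-30:y+30,x-40:x+40]=mm
    f=lambda q:1-np.minimum(t,a:=sil(c,*q,[(.015,.074,0,.074)])).sum()/np.maximum(t,a).sum()
    q0=ray(c,*p,.015)[:2];r=minimize(f,q0,method='Nelder-Mead',options=dict(initial_simplex=[q0,q0+[.01,0],q0+[0,.01]]));print('bat',r.x,r.fun);out.append(r.x)
v=[]
for c in(S,D):
    im=cv2.resize(c['frame'][130:270,170:400,::-1],None,fx=3,fy=3)
    for i,q in enumerate(out[:3]+[(out[3]+out[4])/2]):
        for z,r in([(.078,.051),(.078,.043),(.052,.051),(0,.024)] if i<3 else [(.015,.074),(.015,.004)]):
            cv2.polylines(im,[(((proj(c,circ(*q,z,r))-[170,130]+.5)*3)).astype(np.int32)],True,(255,255,0),1)
    v.append(im)
v=cv2.resize(np.vstack(v),(493,600));cv2.imwrite('pics/fit.png',v)
```

```text
[ 0.4804 -0.0183] [ 0.484  -0.0132] 0.037
[ 0.4804 -0.0183] [ 0.4838 -0.0119] 0.037
[ 0.4804 -0.0183] [ 0.4835 -0.0128] 0.038
[0.6631 0.0793] [0.672  0.0927] 0.042
[0.6631 0.0793] [0.6714 0.0927] 0.068
[0.6631 0.0793] [0.6719 0.0925] 0.059
[ 0.6488 -0.0965] [ 0.6584 -0.086 ] 0.051
[ 0.6488 -0.0965] [ 0.6588 -0.0859] 0.082
[ 0.6488 -0.0965] [ 0.6589 -0.0859] 0.068
bat [0.48811786 0.2839456 ] 0.11148564560976826
bat [0.48760776 0.2835023 ] 0.0948741320677251
```

View pics/fit.png

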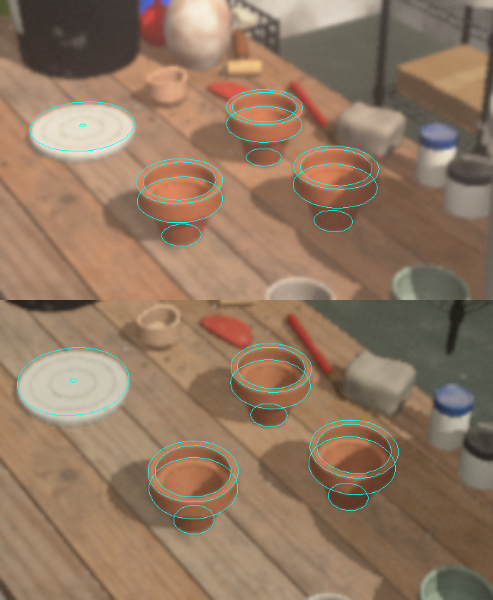

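The overlay fits all three pots well: P1 (.4835,-.0128), P2 (.672,.0925), P3 (.659,-.086), with the two cameras agreeing within 1 mm. The bat fit sits a little high in the image, so I'll refine it later. I'll hold the tool at yaw 90, so tool x is world +y, tool y is world +x, and pinch each pot's near wall.

Units first: shifts go in shares of 0.8 m and turns go in shares of 90 degrees. So 7.11 degrees is 0.079.

Call:
drive_effector([
  {"turn_vec":[0, 0, 0.079]},
  {"turn_vec":[0, 0, 0.079]},
  {"turn_vec":[0, 0, 0.079]},
  {"turn_vec":[0, 0, 0.079]},
  {"turn_vec":[0, 0, 0.079]},
  {"turn_vec":[0, 0, 0.079]},
  {"turn_vec":[0, 0, 0.079]},
  {"turn_vec":[0, 0, 0.079]},
  {"turn_vec":[0, 0, 0.079]},
], jaw=0.04, grip_n=50)

```text
time: 1.1
tool_pos: [0.252, 0.5168, 0.2202]
ee_rot: [-180.0, 0.0, 89.7]
wrist_force: [0.4, 0.8, -0.9]
finger_gap: 0.04
grasp_force: 0.0
```

Call:
drive_effector([
  {"trans":[-0.0473, 0.0165, 0]},
  {"trans":[-0.0473, 0.0165, 0]},
  {"trans":[-0.0473, 0.0165, 0]},
  {"trans":[-0.0473, 0.0165, 0]},
  {"trans":[-0.0473, 0.0165, 0]},
  {"trans":[-0.0473, 0.0165, 0]},
  {"trans":[-0.0473, 0.0165, 0]},
  {"trans":[-0.0473, 0.0165, 0]},
  {"trans":[-0.0473, 0.0165, 0]},
  {"trans":[-0.0473, 0.0165, 0]},
  {"trans":[-0.0473, 0.0165, 0]},
  {"trans":[-0.0473, 0.0165, 0]},
  {"trans":[-0.0473, 0.0165, 0]},
  {"trans":[-0.0473, 0.0165, 0]},
  {},
  {},
])

```text
time: 2.43
tool_pos: [0.4372, -0.014, 0.2203]
ee_rot: [-180.0, -0.0, 89.8]
wrist_force: [-0.1, 0.7, -0.1]
finger_gap: 0.0399
grasp_force: 0.0
```

Run:
```python
from h import *
s=manip.sense();print(s['tool_pos'],s['ee_rot'],s['q'],s['time'])
c=manip.read_camera('wrist');cv2.imwrite('pics/w1.png',c['frame'][:,:,::-1])
S=manip.read_camera('scene');D=manip.read_camera('side')
for k in((S,),(D,),(S,D)):
    q,e,_=fitpot(list(k),(.485,.280),[(.015,.074,0,.074)]);print('bat',q,e)
```

```text
[ 0.43717037 -0.01395254  0.22030058] [-1.79981597e+02 -1.69341880e-02  8.97705939e+01] [-1.77458169e+01 -1.22544472e+01  1.12379412e+02  1.07771565e-02
  7.98976817e+01 -1.75183060e+01] 2.4333
bat [0.48682549 0.28202767] 0.10456286563694783
bat [0.4858849  0.28038987] 0.08853504982919747
bat [0.48595561 0.28061004] 0.08701139569899041
```

View pics/w1.png

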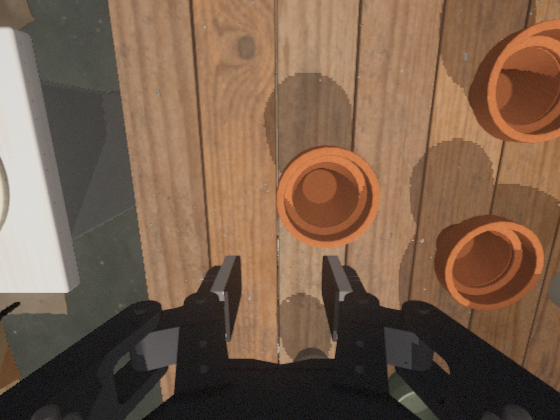

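The wrist view shows the P1 rim centred at about (328,198), P2 at upper right and P3 at right. I'll cross-check P1 with the wrist calibration and the rim outline.

Add to h.py:
```python
from scipy.spatial.transform import Rotation as Ro
def wristcam():
    s=manip.sense();c=manip.read_camera('wrist')
    T=np.eye(4);T[:3,:3]=Ro.from_euler('xyz',s['ee_rot'],degrees=True).as_matrix();T[:3,3]=s['tool_pos']
    c['world_to_cam']=np.linalg.inv(T@c['mount']);return c
```

Run:
```python
from h import *
c=wristcam();print(ray(c,328,197.5,.078))
print(fitpot([c],(.4835,-.0128))[:2],fitpot([c],(.672,.0925))[:2],fitpot([c],(.659,-.086))[:2])
```

```text
[ 0.4822315  -0.00728882  0.078     ]
(array([ 0.4827907 , -0.01223975]), np.float64(0.02570764273359949)) (array([0.67218096, 0.09204871]), np.float64(0.012332677857528784)) (array([ 0.65758934, -0.0856848 ]), np.float64(0.03159892287653987))
```

Scaled: 0.034 m is 0.0425, 0.0015 m is 0.0019.

Call:
drive_effector([
  {"trans":[0.0019, -0.0013, 0.0425]},
  {"trans":[0, 0, 0.0425]},
  {"trans":[0, 0, 0.0413]},
  {"trans":[0, 0, 0.025]},
  {"trans":[0, 0, 0.0163]},
  {},
  {},
])

```text
time: 3.22
tool_pos: [0.4354, -0.0097, 0.0861]
ee_rot: [-179.9, -0.0, 90.1]
wrist_force: [0.8, -0.3, 1.1]
finger_gap: 0.0401
grasp_force: 0.0
```

Call:
drive_effector([
  {},
  {},
  {},
  {},
  {},
  {},
  {},
  {},
], jaw=0, grip_n=50)

```text
time: 3.88
tool_pos: [0.436, -0.0109, 0.0863]
ee_rot: [-180.0, 0.0, 90.0]
wrist_force: [1.0, -0.1, 0.0]
finger_gap: 0.0
grasp_force: 0.0
```

Run:
```python
from h import *
c=wristcam();D=manip.read_camera('side')
cv2.imwrite('pics/w2.png',np.hstack([cv2.resize(c['frame'],(400,300))[:,:,::-1],cv2.resize(D['frame'][160:265,190:330],(400,300),interpolation=cv2.INTER_CUBIC)[:,:,::-1]]))
s=manip.sense();print(s['finger_gap'],s['grasp_force'],s['wrist_force'])
```

```text
6.259052871928935e-05 0.0 [ 0.29299823 -1.00116066 -0.77774301]
```

View pics/w2.png

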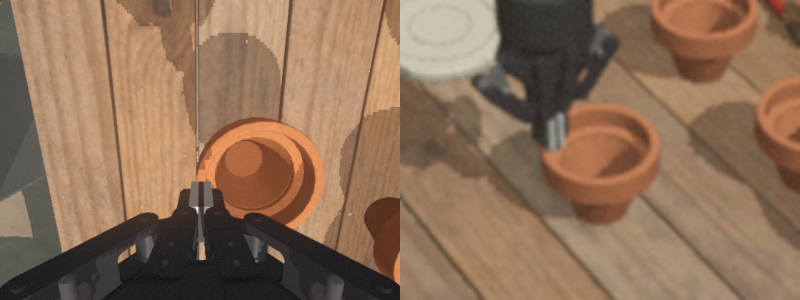

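The fingers closed on nothing: they are shut beside or above the near wall of P1. I'll re-measure the pot against the tool.

Run:
```python
from h import *
S=manip.read_camera('scene');D=manip.read_camera('side');c=wristcam()
for k in((S,),(D,),(c,)): print(fitpot(list(k),(.4835,-.0128))[:2])
s=manip.sense();p=np.array(s['tool_pos']);print(p)
for n,k in(('S',S),('D',D),('w',c)): print(n,'tip',proj(k,p-[0,0,.025]),'grasp',proj(k,p-[0,0,.006]))
print('rim near',proj(D,[.4325,-.0125,.078]),proj(c,[.4325,-.0125,.078]), proj(c,[.4405,-.0125,.078]))
```

```text
(array([ 0.48384499, -0.01163051]), np.float64(0.08523648421297347))
(array([ 0.48376206, -0.01165929]), np.float64(0.05757148424248715))
(array([ 0.48205687, -0.01268638]), np.float64(0.0343011807497573))
[ 0.43593802 -0.01089033  0.08625551]
S tip [[236.52969029 224.3392836 ]] grasp [[236.14494259 217.91398538]]
D tip [[242.81411247 221.38779847]] grasp [[242.53823211 215.63891771]]
w tip [[281.07510337 245.93509821]] grasp [[281.09236299 258.61223382]]
rim near [[241.70747551 217.27047245]] [[274.98359023 259.61154684]] [[289.19109586 259.61163267]]
```

Run:
```python
from h import *
S=manip.read_camera('scene');D=manip.read_camera('side');c=wristcam()
p=np.array(manip.sense()['tool_pos']);o=[]
for k,z in((c,3),(D,7),(S,7)):
    u,v=proj(k,p-[0,0,.015])[0].round().astype(int);w=int(398/z/2);h=int(298/z/2)
    im=cv2.resize(k['frame'][v-h:v+h,u-w:u+w,::-1],None,fx=z,fy=z,interpolation=cv2.INTER_CUBIC)
    for a,col in((25,(255,0,0)),(6,(0,255,0))):
        t=(proj(k,p-[0,0,a/1000])[0]-[u-w,v-h]+.5)*z;cv2.circle(im,tuple(t.astype(int)),3,col,-1)
    for r in(.051,.043): cv2.polylines(im,[((proj(k,circ(.4832,-.0122,.078,r))-[u-w,v-h]+.5)*z).astype(np.int32)],True,(255,255,0),1)
    o.append(cv2.resize(im,(398,298)))
o.append(np.zeros_like(o[0]));cv2.imwrite('pics/z.png',np.vstack([np.hstack(o[:2]),np.hstack(o[2:])]))
```

```text
(no output)
```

View pics/z.png

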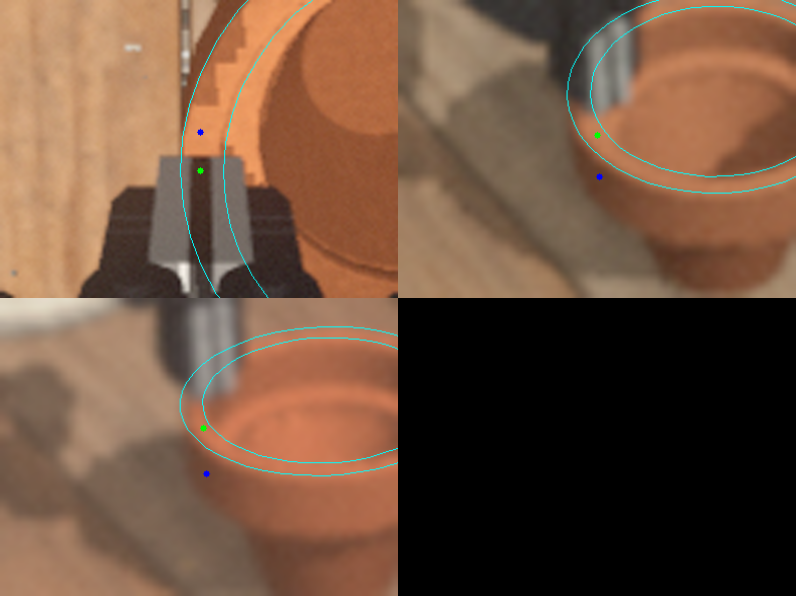

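Tool and cameras agree on where the pot is, but the fingertips show above the rim. The wrist image puts them about 20 mm higher than the stated 25 mm ahead would give. I'll open, go lower in small steps and watch the force.

Scaled: 0.006 m is 0.0075.

Call:
drive_effector([
  {},
  {},
  {},
  {},
  {},
  {"trans":[0, 0, 0.0075]},
  {"trans":[0, 0, 0.0075]},
  {},
], jaw=0.035)

```text
time: 4.95
tool_pos: [0.4348, -0.0105, 0.0727]
ee_rot: [-179.8, -0.0, 90.0]
wrist_force: [-0.0, -0.1, -0.3]
finger_gap: 0.0353
grasp_force: 0.0
```

Call:
drive_effector([
  {},
  {},
  {},
  {},
  {},
  {},
], jaw=0, grip_n=30)

```text
time: 5.45
tool_pos: [0.4361, -0.0109, 0.0744]
ee_rot: [180.0, 0.0, 90.0]
wrist_force: [0.1, -0.1, -0.3]
finger_gap: 0.0001
grasp_force: 0.0
```

Scaled: 0.005 m is 0.0063.

Call:
drive_effector([
  {},
  {},
  {},
  {},
  {},
  {"trans":[0, 0, 0.0063]},
  {"trans":[0, 0, 0.0063]},
  {},
], jaw=0.035)

```text
time: 6.12
tool_pos: [0.435, -0.0106, 0.063]
ee_rot: [-179.9, -0.0, 90.0]
wrist_force: [0.4, -0.5, -0.8]
finger_gap: 0.0346
grasp_force: 0.0
```

Call:
drive_effector([
  {},
  {},
  {},
  {},
  {},
  {},
], jaw=0, grip_n=30)

```text
time: 6.62
tool_pos: [0.4361, -0.0108, 0.0644]
ee_rot: [180.0, -0.0, 90.0]
wrist_force: [0.3, 0.4, -0.2]
finger_gap: 0.0052
grasp_force: 30.2
```

Run:
```python
from h import *
S=manip.read_camera('scene');D=manip.read_camera('side');c=wristcam()
for k in((S,),(D,),(c,)): print(fitpot(list(k),(.4835,-.0128))[:2])
```

```text
(array([ 0.48424345, -0.00650037]), np.float64(0.07997091389433109))
(array([ 0.48391329, -0.00599892]), np.float64(0.12627683072348783))
(array([ 0.48236464, -0.00723831]), np.float64(0.02590598698511526))
```

The fingers grip now, but only by their tips, and the pot slid 5 mm in +y. So the true fingertip position seems to differ from the stated one in y and z. I'll release, rise clear and triangulate the closed tips from the cameras.

Scaled: -0.04 m is -0.05, -0.03 m is -0.0375.

Call:
drive_effector([
  {},
  {},
  {},
  {},
  {},
  {"trans":[0, 0, -0.0375]},
  {"trans":[0, 0, -0.05]},
  {"trans":[0, 0, -0.05]},
  {},
  {},
], jaw=0.035)

```text
time: 7.6
tool_pos: [0.438, -0.0115, 0.1772]
ee_rot: [179.6, 0.1, 90.0]
wrist_force: [-0.2, -0.1, -1.2]
finger_gap: 0.0347
grasp_force: 0.0
```

Call:
drive_effector([
  {},
  {},
  {},
  {},
  {},
  {},
], jaw=0, grip_n=30)

```text
time: 8.1
tool_pos: [0.4356, -0.0108, 0.1737]
ee_rot: [-179.9, -0.0, 90.0]
wrist_force: [0.3, -0.3, -0.5]
finger_gap: -0.0
grasp_force: 0.0
```

Run:
```python
from h import *
S=manip.read_camera('scene');D=manip.read_camera('side');c=wristcam()
p=np.array(manip.sense()['tool_pos']);o=[]
for n,k,z in(('w',c,3),('D',D,6),('S',S,6)):
    print(n,fitpot([k],(.4835,-.0065))[:2])
    u,v=proj(k,p-[0,0,.0])[0].round().astype(int);w=int(398/z/2);h=int(298/z/2)
    im=cv2.resize(k['frame'][v-h:v+h,u-w:u+w,::-1],None,fx=z,fy=z,interpolation=cv2.INTER_CUBIC)
    print(n,'origin',u-w,v-h,z)
    for a,col in((25,(255,0,0)),(0,(0,255,0))):
        t=(proj(k,p-[0,0,a/1000])[0]-[u-w,v-h]+.5)*z;cv2.circle(im,tuple(t.astype(int)),2,col,-1)
    o.append(cv2.resize(im,(398,298)))
o.append(np.zeros_like(o[0]));cv2.imwrite('pics/z2.png',np.vstack([np.hstack(o[:2]),np.hstack(o[2:])]));print(p)
```

```text
w (array([ 0.48259057, -0.00585668]), np.float64(0.028043109818483347))
w origin 215 214 3
D (array([ 0.4826741 , -0.00576592]), np.float64(0.036901542418622646))
D origin 208 161 6
S (array([ 0.48341954, -0.00597035]), np.float64(0.044955522219780164))
S origin 201 161 6
[ 0.4359099  -0.01087575  0.17415448]
```

View pics/z2.png

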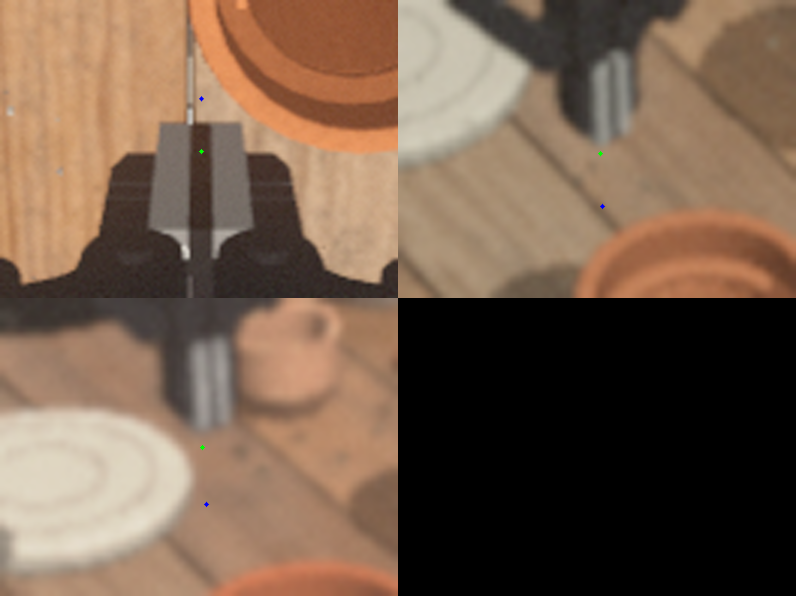

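Run:
```python
from h import *
S=manip.read_camera('scene');D=manip.read_camera('side');c=wristcam()
p=np.array(manip.sense()['tool_pos'])
for hw in (0,.004,.008,.011):
    def f(q):
        x,y,z=p+q
        return np.r_[proj(D,[x,y-hw,z])[0]-[242.6,184.4],proj(S,[x,y-hw,z])[0]-[235.7,182.3],proj(c,[x,y+hw,z])[0]-[281.7,255]]
    r=least_squares(f,np.zeros(3));print(hw,r.x.round(4),r.fun.round(1))
```

```text
0 [ 0.0008  0.0044 -0.0002] [-2.2 -0.3 -2.1  1.4  0.9  0.4]
0.004 [0.0005 0.0024 0.0041] [-1.  -0.3 -1.1  0.8  0.4  0.2]
0.008 [0.0003 0.0004 0.0084] [ 0.3 -0.3 -0.2  0.3 -0.  -0. ]
0.011 [ 0.0001 -0.0012  0.0116] [ 1.2 -0.3  0.6 -0.2 -0.4 -0.2]
```

Triangulation puts the closed tips about 10 mm behind the TCP, with no lateral offset, and that matches the contact history. So the TCP should go to rim − 25 mm, at z ≈ 0.053. P1 is now at (.483,-.006).

Scaled: 0.035 m is 0.0438, 0.005 m is 0.0063.

Call:
drive_effector([
  {"trans":[0.0063, 0, 0.025]},
  {"trans":[0, 0, 0.0438]},
  {"trans":[0, 0, 0.0325]},
  {"trans":[0, 0, 0.0188]},
  {"trans":[0, 0, 0.0125]},
  {"trans":[0, 0, 0.01]},
  {"trans":[0, 0, 0.0088]},
  {},
  {},
], jaw=0.035)

```text
time: 9.15
tool_pos: [0.4365, -0.006, 0.0538]
ee_rot: [180.0, 0.0, 90.0]
wrist_force: [-0.3, -0.0, 1.0]
finger_gap: 0.0351
grasp_force: 0.0
```

Call:
drive_effector([
  {},
  {},
  {},
  {},
  {},
  {},
], jaw=0, grip_n=50)

```text
time: 9.65
tool_pos: [0.4364, -0.0061, 0.0539]
ee_rot: [180.0, 0.0, 90.0]
wrist_force: [-1.6, -0.6, 6.8]
finger_gap: 0.0054
grasp_force: 52.7
```

Run:
```python
from h import *
S=manip.read_camera('scene');D=manip.read_camera('side');c=wristcam()
for k in((S,),(D,),(c,)): print(fitpot(list(k),(.4835,-.0065))[:2])
```

```text
(array([ 0.48371339, -0.00615736]), np.float64(0.09661225629569425))
(array([ 0.48313731, -0.00630356]), np.float64(0.11953803252156314))
(array([ 0.48223328, -0.00591858]), np.float64(0.026099780474326706))
```

Scaled: -0.04 m is -0.05, 0.035 m is 0.0438.

Call:
drive_effector([
  {"trans":[0, 0, -0.0125]},
  {"trans":[0, 0, -0.0375]},
  {"trans":[0, 0, -0.05]},
  {"trans":[0.025, 0, -0.025]},
  {"trans":[0.0438, 0, 0]},
  {"trans":[0.0438, 0, 0]},
  {"trans":[0.0375, 0, 0]},
  {"trans":[0.025, 0, 0]},
  {},
  {},
])

```text
time: 10.63
tool_pos: [0.4354, 0.1348, 0.1532]
ee_rot: [-180.0, 0.0, 90.1]
wrist_force: [-0.8, 0.1, -1.3]
finger_gap: 0.0053
grasp_force: 51.7
```

Run:
```python
from h import *
S=manip.read_camera('scene');D=manip.read_camera('side');c=wristcam()
BAT=[(.015,.074,0,.074)]
for k in((S,),(D,),(c,)):
    q,e,m=fitpot(list(k),(.486,.281),BAT);print(q,e)
p=manip.sense()['tool_pos']
o=[]
for k,z in((c,1.4),(S,6)):
    u,v=np.clip(proj(k,[.486,.281,.015])[0].round().astype(int),100,400) if k is c else proj(k,[.486,.281,.015])[0].round().astype(int);
    w=int(398/z/2);h=int(298/z/2);v0=max(v-h,0);u0=max(u-w,0)
    im=cv2.resize(k['frame'][v0:v0+2*h,u0:u0+2*w,::-1],None,fx=z,fy=z,interpolation=cv2.INTER_CUBIC)
    for r in(.074,.04,.003): cv2.polylines(im,[((proj(k,circ(.486,.281,.015,r))-[u0,v0]+.5)*z).astype(np.int32)],True,(255,0,0),1)
    o.append(cv2.resize(im,(398,298)))
cv2.imwrite('pics/b.png',np.hstack(o));print(p)
```

```text
[0.48461864 0.27749417] 0.1131621581815504
[0.48530857 0.28079709] 0.14292736195883782
[0.4836785  0.27940236] 0.0166545772486264
[0.43585158 0.13329362 0.15322658]
```

View pics/b.png

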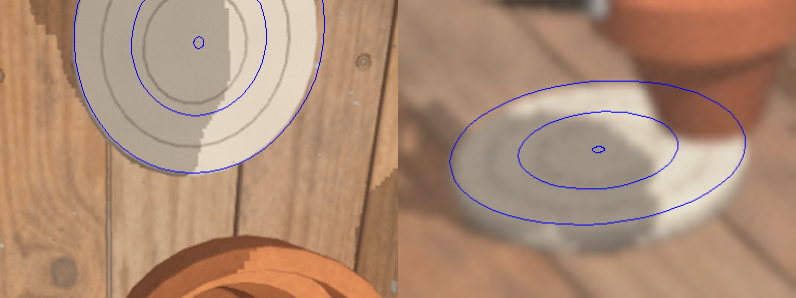

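Wrist fit of the bat is tight (IoU error .017), giving the centre as about (.484,.279), and the scene ring positions agree. Moving there and lowering.

Scaled: 0.035 m is 0.0438, 0.03 m is 0.0375.

Call:
drive_effector([
  {"trans":[0.025, 0.0013, 0]},
  {"trans":[0.0438, 0, 0]},
  {"trans":[0.0438, 0, 0]},
  {"trans":[0.0375, 0, 0]},
  {"trans":[0.02, 0, 0]},
  {"trans":[0.0119, 0, 0]},
  {"trans":[0, 0, 0.025]},
  {"trans":[0, 0, 0.0375]},
  {"trans":[0, 0, 0.025]},
  {"trans":[0, 0, 0.0063]},
  {},
  {},
])

```text
time: 11.78
tool_pos: [0.4378, 0.2791, 0.0792]
ee_rot: [179.9, -0.0, 89.9]
wrist_force: [-0.1, 0.6, -1.5]
finger_gap: 0.0053
grasp_force: 51.7
```

Run:
```python
from h import *
s=manip.sense();print(s['tool_pos'],s['wrist_force'])
S=manip.read_camera('scene');D=manip.read_camera('side');c=wristcam()
z=s['tool_pos'][2]-.0539;P=[(a+z,b,d+z,e) for a,b,d,e in POT]
for k in((S,),(D,),(c,)):
    q,e,m=fitpot(list(k),(.484,.279),P);print(q,e)
```

```text
[0.43780878 0.27910452 0.07919996] [-0.09876739  0.56671965 -1.45368025]
[0.48467703 0.27974098] 0.045384928891653575
[0.48615002 0.28156183] 0.09787775012230682
[0.48479586 0.27965228] 0.029251646789438812
```

Scaled: 0.003 m is 0.0038, 0.002 m is 0.0025.

Call:
drive_effector([
  {"trans":[0, 0, 0.0038]},
  {"trans":[0, 0, 0.0038]},
  {"trans":[0, 0, 0.0025]},
  {"trans":[0, 0, 0.0013]},
  {"trans":[0, 0, 0.0013]},
  {},
  {},
])

```text
time: 12.52
tool_pos: [0.4363, 0.2797, 0.069]
ee_rot: [-179.9, 0.0, 90.0]
wrist_force: [-4.9, -1.2, 6.1]
finger_gap: 0.0052
grasp_force: 52.9
```

Scaled: -0.03 m is -0.0375, -0.028 m is -0.035.

Call:
drive_effector([
  {},
  {},
  {},
  {},
  {},
  {"trans":[0, 0, -0.025]},
  {"trans":[0, 0, -0.0375]},
  {"trans":[0, 0, -0.0375]},
  {"trans":[-0.025, 0.025, 0]},
  {"trans":[-0.035, 0.035, 0]},
  {"trans":[-0.035, 0.035, 0]},
  {"trans":[-0.035, 0.035, 0]},
  {"trans":[-0.035, 0.035, 0]},
  {"trans":[-0.035, 0.035, 0]},
  {"trans":[-0.0213, 0.0234, 0]},
  {"trans":[-0.013, 0.0125, 0]},
  {},
  {},
], jaw=0.035)

```text
time: 14.02
tool_pos: [0.6257, 0.0918, 0.1479]
ee_rot: [-180.0, -0.0, 89.9]
wrist_force: [-0.0, 0.3, 0.9]
finger_gap: 0.0352
grasp_force: 0.0
```

Run:
```python
from h import *
s=manip.sense();print(s['tool_pos'],s['ee_rot'])
S=manip.read_camera('scene');D=manip.read_camera('side');c=wristcam()
z=.015;P=[(a+z,b,d+z,e) for a,b,d,e in POT]
for k in((S,),(D,),(c,)):
    q,e,m=fitpot(list(k),(.484,.279),P);print('P1',q,e)
    q,e,m=fitpot(list(k),(.672,.0922));print('P2',q,e)
q,e,m=fitpot([c],(.484,.279),[(.015,.074,0,.074)])
```

```text
[0.62565068 0.09184026 0.14786524] [-1.79954370e+02 -2.08088898e-02  8.99377164e+01]
P1 [0.48429512 0.28200271] 0.04581762329756722
P2 [0.6725195  0.09252705] 0.04257385343561271
P1 [0.48452722 0.28309986] 0.04152272842008076
P2 [0.6712205  0.09150701] 0.03945581096591422
P1 [0.48197236 0.28069421] 0.020786130530992986
P2 [0.67057095 0.09130612] 0.03270480136648346
```

Units first: shifts go in shares of 0.8 m and turns go in shares of 90 degrees. So 0.03 m is 0.0375, 0.02 m is 0.025.

Call:
drive_effector([
  {"trans":[0, -0.0013, 0.025]},
  {"trans":[0, 0, 0.0375]},
  {"trans":[0, 0, 0.025]},
  {"trans":[0, 0, 0.015]},
  {"trans":[0, 0, 0.0088]},
  {"trans":[0, 0, 0.0069]},
  {},
  {},
], jaw=0.035)

```text
time: 14.83
tool_pos: [0.6254, 0.0924, 0.0549]
ee_rot: [179.9, 0.0, 90.0]
wrist_force: [-0.1, 0.1, 0.4]
finger_gap: 0.0349
grasp_force: 0.0
```

Call:
drive_effector([
  {},
  {},
  {},
  {},
  {},
  {},
], jaw=0, grip_n=50)

```text
time: 15.33
tool_pos: [0.6247, 0.0923, 0.0544]
ee_rot: [180.0, 0.0, 90.0]
wrist_force: [-3.1, -0.1, 5.0]
finger_gap: 0.0053
grasp_force: 56.8
```

Run:
```python
from h import *
S=manip.read_camera('scene');D=manip.read_camera('side');c=wristcam()
for k in((S,),(D,),(c,)): print(fitpot(list(k),(.672,.092))[:2])
```

```text
(array([0.67297038, 0.09407594]), np.float64(0.10773472740606593))
(array([0.67257359, 0.09459255]), np.float64(0.14543317591749427))
(array([0.67066733, 0.09372358]), np.float64(0.029099168306753964))
```

Scaled: -0.04 m is -0.05, -0.03 m is -0.0375.

Call:
drive_effector([
  {"trans":[0, 0, -0.0125]},
  {"trans":[0, 0, -0.0375]},
  {"trans":[0, 0, -0.05]},
  {"trans":[0, 0, -0.0375]},
  {"trans":[0, 0, -0.0125]},
  {"trans":[0.025, -0.025, 0]},
  {"trans":[0.035, -0.035, 0]},
  {"trans":[0.035, -0.035, 0]},
  {"trans":[0.035, -0.035, 0]},
  {"trans":[0.035, -0.035, 0]},
  {"trans":[0.035, -0.035, 0]},
  {"trans":[0.0225, -0.0225, 0]},
  {"trans":[0.0125, -0.0125, 0]},
  {},
  {},
  {},
])

```text
time: 16.82
tool_pos: [0.4367, 0.2796, 0.173]
ee_rot: [-180.0, 0.0, 90.0]
wrist_force: [0.4, -0.5, -2.5]
finger_gap: 0.0053
grasp_force: 55.3
```

Create m.py:
```python
from h import *
import sys
zb=float(sys.argv[1]);z0=float(sys.argv[2]) # stack base pot origin height, TCP z at grasp
s=manip.sense();print(s['tool_pos'],s['ee_rot'],s['wrist_force'],s['time'])
S=manip.read_camera('scene');D=manip.read_camera('side');c=wristcam()
z=s['tool_pos'][2]-z0
up=[(a+z,b,d+z,e) for a,b,d,e in POT];lo=[(a+zb,b,d+zb,e) for a,b,d,e in POT]
g=np.array(s['tool_pos'][:2])+[.047,.001]
for k in((S,),(D,),(c,)):
    for n,P,q0 in(('held',up,g),('low',lo,(.484,.282))):
        q,e,_=fitpot(list(k),q0,P);print(n,q.round(4),round(e,3))
```

```bash
python3 m.py .015 .0544
```

```text
[0.43673135 0.27955868 0.17296478] [-1.79954068e+02  4.45351260e-02  8.99836611e+01] [ 0.38417195 -0.54779889 -2.50111608] 16.8167
held [0.4827 0.2787] 0.065
low [0.4848 0.2823] 0.088
held [0.4836 0.2769] 0.071
low [0.4851 0.2848] 0.102
held [0.4825 0.2809] 0.039
low [0.4834 0.2805] 0.081
```

Scaled: 0.02 m is 0.025, -0.0007 m is -0.0009.

Call:
drive_effector([
  {"trans":[-0.0009, 0, 0.025]},
  {"trans":[0, 0, 0.025]},
  {"trans":[0, 0, 0.015]},
  {"trans":[0, 0, 0.0075]},
  {"trans":[0, 0, 0.005]},
  {"trans":[0, 0, 0.0038]},
  {"trans":[0, 0, 0.0038]},
  {},
  {},
])

```text
time: 17.72
tool_pos: [0.437, 0.2797, 0.1063]
ee_rot: [179.9, -0.0, 90.0]
wrist_force: [-0.3, -0.1, -2.8]
finger_gap: 0.0053
grasp_force: 55.3
```

Call:
drive_effector([
  {"trans":[0, 0, 0.0025]},
  {"trans":[0, 0, 0.0025]},
  {"trans":[0, 0, 0.0025]},
  {},
  {},
])

```text
time: 18.13
tool_pos: [0.4365, 0.2795, 0.0996]
ee_rot: [-180.0, 0.0, 90.0]
wrist_force: [0.5, 0.4, -2.7]
finger_gap: 0.0059
grasp_force: 55.3
```

Call:
drive_effector([
  {"trans":[0, 0, 0.0013]},
  {"trans":[0, 0, 0.0013]},
  {"trans":[0, 0, 0.0013]},
  {"trans":[0, 0, 0.0013]},
  {},
  {},
])

```text
time: 18.63
tool_pos: [0.4369, 0.2796, 0.096]
ee_rot: [180.0, -0.0, 90.0]
wrist_force: [0.8, 1.0, -1.9]
finger_gap: 0.0053
grasp_force: 55.5
```

Scaled: 0.001 m is 0.0013, 0.0005 m is 0.0006.

Call:
drive_effector([
  {"trans":[0, 0, 0.0013]},
  {"trans":[0, 0, 0.0006]},
  {},
  {},
])

```text
time: 18.97
tool_pos: [0.4367, 0.2797, 0.0956]
ee_rot: [-180.0, -0.0, 90.0]
wrist_force: [-3.8, -1.3, 7.8]
finger_gap: 0.0056
grasp_force: 56.7
```

Contact came exactly at the expected seated height. Releasing and going to P3.

Scaled: -0.03 m is -0.0375, -0.02 m is -0.025.

Call:
drive_effector([
  {},
  {},
  {},
  {},
  {},
  {"trans":[0, 0, -0.025]},
  {"trans":[0, 0, -0.0375]},
  {"trans":[0, 0, -0.0375]},
], jaw=0.035)

```text
time: 19.63
tool_pos: [0.4356, 0.2791, 0.1741]
ee_rot: [-179.8, 0.1, 90.0]
wrist_force: [0.4, 0.2, -0.2]
finger_gap: 0.0352
grasp_force: 0.0
```

Call:
drive_effector([
  {"trans":[-0.025, 0.0125, 0]},
  {"trans":[-0.0438, 0.0208, 0]},
  {"trans":[-0.0438, 0.0208, 0]},
  {"trans":[-0.0438, 0.0208, 0]},
  {"trans":[-0.0438, 0.0208, 0]},
  {"trans":[-0.0438, 0.0208, 0]},
  {"trans":[-0.0438, 0.0208, 0]},
  {"trans":[-0.0438, 0.0208, 0]},
  {"trans":[-0.0438, 0.0208, 0]},
  {"trans":[-0.0438, 0.0208, 0]},
  {"trans":[-0.025, 0.0125, 0]},
  {"trans":[-0.0125, 0.0063, 0]},
  {},
  {},
])

```text
time: 20.8
tool_pos: [0.6107, -0.0847, 0.1739]
ee_rot: [-179.9, -0.1, 90.0]
wrist_force: [0.6, 0.9, 0.2]
finger_gap: 0.0351
grasp_force: 0.0
```

Run:
```python
from h import *
s=manip.sense();print(s['tool_pos'],s['ee_rot'])
S=manip.read_camera('scene');D=manip.read_camera('side');c=wristcam()
z=.041;P=[(a+z,b,d+z,e) for a,b,d,e in POT]
P=P+[(.093,.051,.067,.051),(.067,.04,.015,.024)]
for k in((S,),(D,),(c,)):
    q,e,m=fitpot(list(k),(.484,.281),P);print('stack',q,e)
    q,e,m=fitpot(list(k),(.659,-.086));print('P3',q,e)
```

```text
[ 0.61067168 -0.08470776  0.17392062] [-1.79943026e+02 -5.41057822e-02  9.00000121e+01]
stack [0.48451919 0.28359171] 0.039871896988786015
P3 [ 0.65900042 -0.08640699] 0.04720537616784137
stack [0.4845782  0.28304194] 0.03213784711072054
P3 [ 0.65954886 -0.08510973] 0.03506313420645968Traceback (most recent call last):
  File "<stdin>", line 7, in <module>
  File "h.py", line 33, in fitpot
    cv2.grabCut(lab,gg,None,np.zeros((1,65)),np.zeros((1,65)),5,cv2.GC_INIT_WITH_MASK)
    ~~~~~~~~~~~^^^^^^^^^^^^^^^^^^^^^^^^^^^^^^^^^^^^^^^^^^^^^^^^^^^^^^^^^^^^^^^^^^^^^^^
cv2.error: OpenCV(4.12.0) /io/opencv/modules/imgproc/src/grabcut.cpp:555: error: (-5:Bad argument) image is empty in function 'grabCut'
```

Scaled: 0.035 m is 0.0438, -0.001 m is -0.0013.

Call:
drive_effector([
  {"trans":[-0.0013, 0.0013, 0.025]},
  {"trans":[0, 0, 0.0438]},
  {"trans":[0, 0, 0.0375]},
  {"trans":[0, 0, 0.02]},
  {"trans":[0, 0, 0.0113]},
  {"trans":[0, 0, 0.0069]},
  {"trans":[0, 0, 0.005]},
  {},
  {},
], jaw=0.035)

```text
time: 21.7
tool_pos: [0.613, -0.0866, 0.0562]
ee_rot: [179.9, 0.0, 90.0]
wrist_force: [-0.5, -0.0, -0.2]
finger_gap: 0.0351
grasp_force: 0.0
```

Call:
drive_effector([
  {},
  {},
  {},
  {},
  {},
  {},
], jaw=0, grip_n=50)

```text
time: 22.2
tool_pos: [0.612, -0.0868, 0.0553]
ee_rot: [-180.0, 0.0, 90.0]
wrist_force: [-3.6, -1.2, 5.2]
finger_gap: 0.0053
grasp_force: 54.6
```

Run:
```python
from h import *
S=manip.read_camera('scene');D=manip.read_camera('side');c=wristcam()
for k in((S,),(D,),(c,)): print(fitpot(list(k),(.659,-.086))[:2])
```

```text
(array([ 0.65999838, -0.08784423]), np.float64(0.11821435188345297))
(array([ 0.65973134, -0.08758567]), np.float64(0.1323679175864606))
(array([ 0.65771379, -0.08736923]), np.float64(0.029474200029615427))
```

Scaled: -0.04 m is -0.05, 0.02 m is 0.025.

Call:
drive_effector([
  {"trans":[0, 0, -0.0125]},
  {"trans":[0, 0, -0.0375]},
  {"trans":[0, 0, -0.05]},
  {"trans":[0, 0, -0.05]},
  {"trans":[0, 0, -0.0313]},
  {"trans":[0.025, -0.0125, 0]},
  {"trans":[0.0438, -0.0208, 0]},
  {"trans":[0.0438, -0.0208, 0]},
  {"trans":[0.0438, -0.0208, 0]},
  {"trans":[0.0438, -0.0208, 0]},
  {"trans":[0.0438, -0.0208, 0]},
  {"trans":[0.0438, -0.0208, 0]},
  {"trans":[0.0438, -0.0208, 0]},
  {"trans":[0.0438, -0.0208, 0]},
  {"trans":[0.0438, -0.0208, 0]},
  {"trans":[0.025, -0.0125, 0]},
  {"trans":[0.0163, -0.0074, 0]},
  {},
  {},
])

```text
time: 23.93
tool_pos: [0.436, 0.282, 0.1994]
ee_rot: [-180.0, 0.0, 90.1]
wrist_force: [0.6, 0.0, -3.5]
finger_gap: 0.0052
grasp_force: 53.6
```

```bash
python3 m.py .041 .0553
```

```text
[0.43600988 0.28200709 0.19938774] [-1.79957368e+02  9.82766269e-03  9.01164867e+01] [ 0.58348367  0.04050054 -3.52980648] 23.9333
held [0.4813 0.278 ] 0.056
low [0.4737 0.2554] 0.17
held [0.483  0.2782] 0.056
low [0.4712 0.2536] 0.116
held [0.4813 0.2811] 0.04
low [0.4823 0.2822] 0.063
```

Scaled: 0.02 m is 0.025, 0.012 m is 0.015.

Call:
drive_effector([
  {"trans":[0, 0.001, 0.025]},
  {"trans":[0, 0, 0.025]},
  {"trans":[0, 0, 0.015]},
  {"trans":[0, 0, 0.0075]},
  {"trans":[0, 0, 0.005]},
  {"trans":[0, 0, 0.005]},
  {"trans":[0, 0, 0.0025]},
  {"trans":[0, 0, 0.0025]},
  {},
  {},
])

```text
time: 24.92
tool_pos: [0.4378, 0.2817, 0.1303]
ee_rot: [180.0, -0.0, 90.0]
wrist_force: [-1.4, -0.2, -2.8]
finger_gap: 0.0056
grasp_force: 53.5
```

Call:
drive_effector([
  {"trans":[0, 0, 0.0025]},
  {"trans":[0, 0, 0.0013]},
  {"trans":[0, 0, 0.0013]},
  {"trans":[0, 0, 0.0013]},
  {},
  {},
])

```text
time: 25.42
tool_pos: [0.4374, 0.2815, 0.1247]
ee_rot: [-180.0, 0.0, 90.0]
wrist_force: [0.1, -0.4, -3.3]
finger_gap: 0.0057
grasp_force: 53.6
```

Scaled: 0.001 m is 0.0013, 0.0007 m is 0.0009.

Call:
drive_effector([
  {"trans":[0, 0, 0.0013]},
  {"trans":[0, 0, 0.0013]},
  {"trans":[0, 0, 0.0009]},
  {},
  {},
])

```text
time: 25.83
tool_pos: [0.4378, 0.2816, 0.1226]
ee_rot: [180.0, -0.0, 90.0]
wrist_force: [-1.3, 0.0, 0.9]
finger_gap: 0.0049
grasp_force: 54.0
```

Scaled: 0.0006 m is 0.0008.

Call:
drive_effector([
  {"trans":[0, 0, 0.0008]},
  {},
  {},
])

```text
time: 26.08
tool_pos: [0.4377, 0.2817, 0.1225]
ee_rot: [180.0, -0.0, 90.0]
wrist_force: [-2.7, -1.5, 5.1]
finger_gap: 0.0052
grasp_force: 54.6
```

Call:
drive_effector([
  {},
  {},
  {},
  {},
  {},
  {"trans":[0, 0, -0.025]},
  {"trans":[0, 0, -0.0375]},
  {"trans":[0, 0, -0.0375]},
  {"trans":[-0.05, 0, 0]},
  {"trans":[-0.05, 0, 0]},
  {"trans":[-0.05, 0, 0]},
  {"trans":[-0.05, 0, 0]},
  {},
  {},
], jaw=0.035)

```text
time: 27.25
tool_pos: [0.4379, 0.1198, 0.2017]
ee_rot: [180.0, -0.0, 89.8]
wrist_force: [0.4, -0.6, -0.3]
finger_gap: 0.035
grasp_force: 0.0
```

Run:
```python
from h import *
S=manip.read_camera('scene');D=manip.read_camera('side');c=wristcam()
P=[q for z in(.015,.041,.067) for q in[(a+z,b,d+z,e) for a,b,d,e in POT]]
o=[]
for k in(S,D,c):
    q,e,m=fitpot([k],(.484,.282),P);print(q,e)
for k in(S,D):
    u,v=proj(k,[.484,.282,.06])[0].astype(int)
    im=cv2.resize(k['frame'][v-37:v+37,u-50:u+50,::-1],None,fx=4,fy=4,interpolation=cv2.INTER_CUBIC)
    for z in(.145,.119,.093): cv2.polylines(im,[((proj(k,circ(.484,.2815,z,.051))-[u-50,v-37]+.5)*4).astype(np.int32)],True,(255,255,0),1)
    o.append(im)
cv2.imwrite('pics/end.png',np.hstack(o))
```

```text
[0.48414576 0.2824917 ] 0.05819362928463789
[0.48431798 0.28277438] 0.07506730694259067
[0.48304833 0.28126873] 0.008741947570069741
```

View pics/end.png

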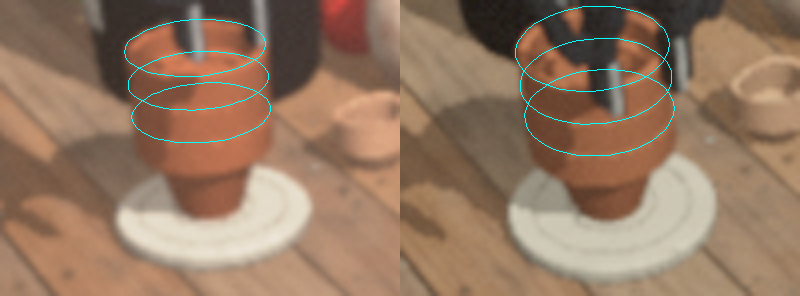

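The picture shows an upright three-pot stack standing centred on the bat's rings, with the gripper clear. The wrist silhouette matches the fully nested model with 0.9% error.

```bash
python3 -c "
from station import manip
print(manip.hand_in())"
```

```text
the job is handed in; nothing more can be done
None
```

The three pots are nested upright on the plaster bat, centred to within about 2 mm, with each collar seated on the rim below; I handed the job in at about 27 s without touching the cup or bowls.

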